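Reset the pottery trimming bench

ROBOT

A 7-joint arm with a two-finger parallel gripper is mounted at the origin on the work surface. World frame = base frame: x ahead of the robot, y to its left, z up, the work surface at z = 0. Lengths are in m, angles in rad, forces in N, time in s.
With the tool pointing down it reaches from about 0.4 to 0.9 m from the base axis. Payload 5.5 kg.
Tool frame: the origin (TCP) lies midway between the tips of the shut fingers; the grasp point (between the pads) lies env.grasp_offset behind it (env.grasp_offset is the distance from the TCP to the grasp point, in m); z points along the fingers, y is the direction in which the jaws open and shut (so a half turn about z gives the same grasp; the last joint's range is limited). The gripper opens to 92 mm and grips with 3 to 60 N. Pads are 19 mm wide; open, the fingers measure 130 mm over their backs; the gripper's body (75 mm by 190 mm) begins 47 mm behind the grasp point.
Start: joints at [-0.984, 0.501, -0.427, 1.55, 0.221, 1.138, -0.21], TCP at [0.207, 0.616, 0.227] pointing down, gripper open.
Joint ranges: [-2.88, 2.88], [-0.31, 2.03], [-1.54, 1.56], [0.2, 2.42], [-1.41, 4.55], [0.19, 2.02], [-2.57, 2.57]. Speed limits (rad/s): [2.57, 2.57, 3.14, 3.14, 3.14, 3.14, 3.14].

INTERFACE

Orientations are given as a rotation vector (axis times angle).
In Python, from station import env, solve_ik, optics gives the robot as it stands. Calls block until the motion is done:
- env.move_to(position, orientation): joint-space move of the TCP to a pose.
- env.movel(position, rotation=None, max_speed=0.15, contact_N=None): straight line of the TCP; rotation=None keeps the orientation; max_speed is the mean speed in m/s. With contact_N (N) it stops when the force on the tool has changed by that much, and returns True; else False.
- env.set_joints(angles): joint-space move.
- env.command_gripper(opening, newtons=None): finger opening in m; newtons is the grip in N (None keeps the last); returns when the fingers have stopped.
- env.hold(seconds).
- solve_ik(position, orientation): joint angles nearest the present ones, or None.
- optics.snapshot(name): name is "side" or "top"; returns a dict with "image" (384x512x3 uint8, red, green, blue), "depth" (384x512 float32, m along the optical axis (not along the pixel's ray), 0 where there is no reading), "mtx" (3x3 intrinsics, pixels), "dist_coeffs" ([k1, k2, p1, p2, k3] as OpenCV has them; the pictures are not rectified), "xyz" and "orientation" of the camera in the world. Camera axes: x right, y down, z forward; pixel columns grow to the right and rows downward; lengths in m; the calibration is good to about 2 mm. A picture is of the moment at which its call begins.
A pose or a line that the arm cannot do raises env.MotionError and nothing moves.
- env.sign_off(): hands the job in, once; it reports no verdict.
Readings, each from a call of its own:
- env.get_time(): time.
- env.get_qpos(): joint angles.
- env.get_joint_vel(): joint speeds.
- env.get_effort(): joint torques, N m.
- env.get_eef_pos(): TCP position.
- env.get_tool_rot(): TCP orientation.
- env.get_force(): force on the tool from outside, world axes, zero at the start.
- env.get_wrist_torque(): the same for the moment, N m.
- env.get_gripper_width(): finger opening in m.
Only numpy, scipy, OpenCV 4.12 (cv2) and the standard library are available. Lean on these libraries where they do the work, as an engineer would, in place of code of your own. Each camera call takes 0.05 s, during which the arm holds its last target. There are 200 camera calls.

TASK

Get the trimming bench ready for the next pot: turn both double-ended cutters end for end in the tool block, each in its own socket, so that the round nose now hidden faces out and the chisel end is pushed fully home. Slide the plywood scraper up out of the slotted rack, sweep all the clay offcuts with it into the scrap pan, and then stand it back down in its slot. Do not touch the offcuts with the gripper or anything but the scraper, and leave the test tile, pot, glaze jar and bulb alone.

Things in the scene. Friction and masses are not known exactly. Their poses are not given: they have to be found in the camera images.
- post: dark steel tool block fixed to the bench, 70 (x) x 200 (y) x 80 mm high; origin on the bench. Two level sockets in its -x face at y = +50 and -50, each 27 wide, 45 deep: mouth at x = -30, bottom at x = +15, floor 40 and roof 68 mm above the bench. A 12 mm wide tongue level with each socket floor runs out to x = -130 and carries a cutter, a loose slip fit that draws straight out along -x.
- rack: light wooden slotted rack fixed to the bench, 120 x 120 x 60 mm. Origin: centre of underside. Two slots along its x, at y = +35 and -35 mm, each 14 wide, 45 deep (slot floor 15 mm above the bench), open at top and both ends. One holds the scraper, the other the test tile; which is which varies.
- scraper: plywood scraper board standing in a slot of the rack, 140 mm long (x) x 10 thick (y) x 110 tall (z); its top 18 mm is 116 mm long. About 0.12 kg. Origin: middle of its lower edge. Its upper 65 mm stands clear of the rack. Slides straight up out of its slot; may lean a few degrees there.
- tile: glazed ceramic test tile, 90 mm long x 10 thick x 90 tall, in the rack's other slot; to be left alone
- pan: aluminium scrap pan fixed to the bench, open at the top and at its mouth on the -x side; inside 220 mm deep (x) x 260 wide (y). Origin: on the bench, midway between the side walls; mouth edge at x = -90, back wall at x = +130 mm. Walls 42 mm high and 4 thick on the other three sides; floor a thin sheet flush with the bench, no step at the mouth.
- pot: small white pot standing on a round board, a bystander
- glaze: green glaze jar with white lid, a bystander
- bulb: black rubber slip bulb, a bystander
- cutter0: double-ended cutter, 160 mm long (x), 0.1 to 0.2 kg: wooden shank 22 x 22 x 110 with 25 mm steel ends, at +x a round nose 16 thick, at -x a flat chisel 21 wide, 8 thick. Origin at mid-length on its axis. Starts level in the block's socket at y = +50, nose inside (x along the block's x), chisel out; 115 mm shows, middle 36 mm before the mouth, axis 51 mm above the bench.
- cutter0_nose (a point): the end of this cutter's round nose, 80 mm from its middle
- cutter0_chisel (a point): the end of this cutter's flat chisel, 80 mm from its middle
- cutter1: double-ended cutter, 160 mm long (x), 0.1 to 0.2 kg: wooden shank 22 x 22 x 110 with 25 mm steel ends, at +x a round nose 16 thick, at -x a flat chisel 21 wide, 8 thick. Origin at mid-length on its axis. Starts level in the block's socket at y = -50, nose inside (x along the block's x), chisel out; 115 mm shows, middle 36 mm before the mouth, axis 51 mm above the bench.
- cutter1_nose (a point): the end of this cutter's round nose, 80 mm from its middle
- cutter1_chisel (a point): the end of this cutter's flat chisel, 80 mm from its middle
- scrap0: a chunky grey-brown firm clay offcut, about 60 x 40 mm and 30 high, 50 to 100 g, lying on the bench in front of the pan's mouth (may be absent). Origin: centre of its underside.
- scrap1: a chunky grey-brown firm clay offcut, about 60 x 40 mm and 30 high, 50 to 100 g, lying on the bench in front of the pan's mouth (may be absent). Origin: centre of its underside.
- scrap2: a chunky grey-brown firm clay offcut, about 60 x 40 mm and 30 high, 50 to 100 g, lying on the bench in front of the pan's mouth (may be absent). Origin: centre of its underside.
- scrap3: a chunky grey-brown firm clay offcut, about 60 x 40 mm and 30 high, 50 to 100 g, lying on the bench in front of the pan's mouth (may be absent). Origin: centre of its underside.
- scrap4: a chunky grey-brown firm clay offcut, about 60 x 40 mm and 30 high, 50 to 100 g, lying on the bench in front of the pan's mouth (may be absent). Origin: centre of its underside.
- scrap5: a chunky grey-brown firm clay offcut, about 60 x 40 mm and 30 high, 50 to 100 g, lying on the bench in front of the pan's mouth (may be absent). Origin: centre of its underside.
- scrap6: a chunky grey-brown firm clay offcut, about 60 x 40 mm and 30 high, 50 to 100 g, lying on the bench in front of the pan's mouth (may be absent). Origin: centre of its underside.
There are look-alikes about, which are no part of the job. Leave any orange or pink look-alike of the cutter1 alone.

How it is judged:
By the outcome, as a careful person would: the job done as asked, in the order asked, and still so for the second after the job is handed in, with the robot touching nothing.
Of scrap0, scrap1, scrap2, scrap3, scrap4, scrap5, scrap6 only 4 to 7 are there at a start; the rules pass over those that are not, and their reading is None.
At some moment in a run one of scrap0, scrap1, scrap2, scrap3, scrap4, scrap5, scrap6 may be knocked a few centimetres aside while the robot is not near it.
It also fails if it takes over 208 s, if anything falls off the work surface, if the arm or the gripper's body presses on something with over 40 N, if the wrist force passes 120 N, or if a joint passes its speed limit or range.

## Working session

There is one attempt and no reset: what is moved stays moved. The work goes in short steps, each a Python script; the robot and the scene stay as the last script left them, time stands still between calls to the robot, and variables do not carry over. Pictures are saved under pics/ and viewed, about 12 in all and at most 16, crops included, and the job is handed in when it is done.

```bash
ls; mkdir -p pics; python3 - <<'E'
from station import env, optics
import cv2, numpy as np
for n in ("top","side"):
    s=optics.snapshot(n); cv2.imwrite(f"pics/{n}0.png",cv2.resize(s["image"][:,:,::-1],None,fx=1.5,fy=1.5))
    np.savez(f"{n}0.npz",**s)
    print(n,s["mtx"].tolist(),s["dist_coeffs"],s["xyz"],s["orientation"],(s["depth"]>0).mean())
print(env.grasp_offset,env.get_time(),env.get_tool_rot())
E
```

```text
pics
top [[413.69864765803203, 0.0, 259.0927824726975], [0.0, 413.69864765803203, 191.93875794049637], [0.0, 0.0, 1.0]] [-0.07777127  0.          0.          0.          0.        ] [ 0.32059384 -0.10596865  1.18493205] [-2.13975977  2.12539158 -0.2069831 ] 0.9960123697916666
side [[489.31628069975125, 0.0, 260.13546788606664], [0.0, 489.31628069975125, 189.09516911876267], [0.0, 0.0, 1.0]] [-0.14577118  0.          0.          0.          0.        ] [-0.17116849 -0.85430558  1.13701615] [-2.22323276  0.94656332 -0.35998386] 0.99407958984375
0.0188 0.1 [-5.06202058e-01 -3.10018346e+00  2.65817206e-03]
```

View pics/top0.png

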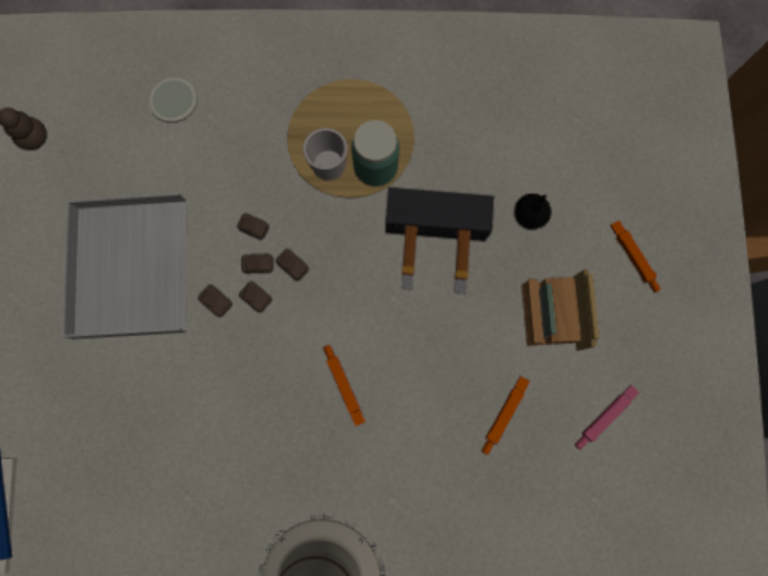

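View pics/side0.png

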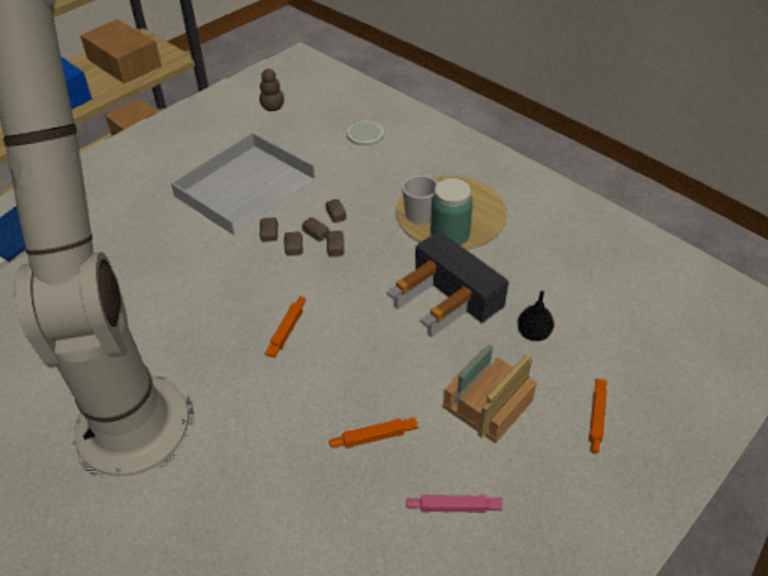

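The top view (768x576) shows the pan at left (mouth on its right, x≈186), five clay scraps at (253,226), (257,263), (292,264), (256,296) and (215,300). The block is at (440,212) with both cutters facing down, and the rack is at (562,310) with the scraper in its right slot (590,308) and the green tile at (549,307). The side view agrees, and orange and pink look-alikes lie around.

```bash
cat > h.py <<'E'
import numpy as np, cv2
from scipy.spatial.transform import Rotation as R
def cloud(s):
    h,w=s["depth"].shape
    u,v=np.meshgrid(np.arange(w,dtype=float),np.arange(h,dtype=float))
    p=cv2.undistortPoints(np.stack([u,v],-1).reshape(-1,1,2),s["mtx"],s["dist_coeffs"]).reshape(h,w,2)
    ray=np.dstack([p,np.ones((h,w))])
    return (ray*s["depth"][...,None])@R.from_rotvec(s["orientation"]).as_matrix().T+s["xyz"]
def rays(s):
    s=dict(s); s["depth"]=np.ones(s["depth"].shape); return cloud(s)-s["xyz"]
def onplane(s,mask,z):
    d=rays(s)[mask]; c=np.asarray(s["xyz"]); return (c+d*((z-c[2])/d[:,2])[:,None])[:,:2]
def rect(p):
    (c,wh,a)=cv2.minAreaRect(p.astype(np.float32)*1000); return np.round([*c,*wh,a],1)
def blobs(m,amin=20):
    n,l,st,_=cv2.connectedComponentsWithStats(m.astype(np.uint8)); return [l==i for i in range(1,n) if st[i,4]>=amin]
def hsv(s): return cv2.cvtColor(s["image"],cv2.COLOR_RGB2HSV).astype(int)
def scraps(s):
    H=hsv(s); P=cloud(s)
    m=(P[...,2]>.015)&(P[...,2]<.045)&(H[...,2]<95)&(P[...,0]>.3)&(P[...,0]<.8)&(P[...,1]>-.05)&(P[...,1]<.55)
    return m,P
E
python3 - <<'E'
from h import *
s=dict(np.load("top0.npz")); P=cloud(s); H=hsv(s); Z=P[...,2]
ok=s["depth"]>0
print("table z",np.median(Z[(P[...,0]>.2)&(P[...,0]<.4)&ok]), "std",np.std(Z[ok&(abs(P[...,0]-.2)<.05)&(abs(P[...,1])<.2)]))
def show(n,m):
    for b in blobs(m): 
        q=P[b]; print(n,"rect",rect(q[:,:2]),"mean",q.mean(0).round(3),"n",b.sum(),"zmax",q[:,2].max().round(3),"hsv",np.median(H[b],0))
show("hi z>.07",ok&(Z>.07)&(Z<.14)&(P[...,0]>.3))
show("mid .048-.068",ok&(Z>.048)&(Z<.068)&(P[...,0]>.3))
show("wall .03-.046",ok&(Z>.025)&(Z<.046)&(P[...,0]>.3))
E
```

```text
table z -9.649797245181446e-05 std 0.0022455158733729504
hi z>.07 rect [844.5 613.5  42.2  51.6  46.4] mean [0.843 0.609 0.094] n 299 zmax 0.122 hsv [13. 87. 45.]
hi z>.07 rect [779.9 -93.   84.6  84.9  47.6] mean [ 0.773 -0.093  0.124] n 963 zmax 0.14 hsv [ 25.  30. 119.]
hi z>.07 rect [786.1   1.8  83.4  81.2  28.1] mean [0.79  0.003 0.085] n 324 zmax 0.095 hsv [11.  22.  88.5]
hi z>.07 rect [ 672.9 -213.6  198.1   71.8   85.7] mean [ 0.672 -0.214  0.079] n 1695 zmax 0.087 hsv [150.  15.  33.]
hi z>.07 rect [ 684.8 -397.8   20.8   15.6   58. ] mean [ 0.684 -0.397  0.089] n 64 zmax 0.121 hsv [30. 64.  5.]
hi z>.07 rect [ 485.5 -476.   137.9   12.7    3. ] mean [ 0.483 -0.474  0.106] n 471 zmax 0.129 hsv [ 19. 125.  47.]
hi z>.07 rect [ 485.7 -406.1   90.5   12.4    2.4] mean [ 0.485 -0.404  0.097] n 246 zmax 0.111 hsv [65. 40. 46.]
mid .048-.068 rect [838.  602.5  20.5  50.2  51.9] mean [0.837 0.6   0.058] n 65 zmax 0.067 hsv [14. 91. 34.]
mid .048-.068 rect [804.2   7.5  33.4  66.5  17.7] mean [0.811 0.009 0.059] n 89 zmax 0.068 hsv [10. 22. 66.]
mid .048-.068 rect [755.9  -2.   16
[... 1939 characters left out ...]
90. 36. 12.]
wall .03-.046 rect [578.4  64.6  56.5  36.9  46.2] mean [0.579 0.065 0.03 ] n 234 zmax 0.039 hsv [13. 84. 54.]
wall .03-.046 rect [579.8 134.3  29.9  55.7   1.4] mean [0.579 0.135 0.028] n 176 zmax 0.033 hsv [13. 85. 53.]
wall .03-.046 rect [ 486.9 -381.7  119.3    6.5    6. ] mean [ 0.487 -0.382  0.035] n 77 zmax 0.046 hsv [ 14. 146.  47.]
wall .03-.046 rect [517.  135.   52.8  37.4  49.8] mean [0.516 0.135 0.029] n 208 zmax 0.035 hsv [13.  83.5 54. ]
wall .03-.046 rect [508.1 213.3  55.7  37.4  41. ] mean [0.508 0.214 0.028] n 158 zmax 0.033 hsv [13. 84. 54.]
wall .03-.046 rect [ 432.5 -426.    38.5   10.8   70. ] mean [ 0.434 -0.423  0.035] n 21 zmax 0.04 hsv [ 14. 137.  46.]
```

```bash
python3 - <<'E'
from h import *
s=dict(np.load("top0.npz")); P=cloud(s); H=hsv(s); X,Y,Z=P[...,0],P[...,1],P[...,2]
C=R.from_rotvec(s["orientation"]).as_matrix(); print("cam x,y axes",C[:,0].round(3),C[:,1].round(3))
def line(n,m):
    q=P[m][:,:2]; vx,vy,x,y=cv2.fitLine(q.astype(np.float32),cv2.DIST_HUBER,0,1e-4,1e-4).ravel()
    t=(q-[x,y])@[vx,vy]; print(n,"ang",round(np.degrees(np.arctan2(vy,vx)),2),"mid",(np.array([x,y])+np.array([vx,vy])*(np.percentile(t,1)+np.percentile(t,99))/2).round(4),"len",np.ptp(np.percentile(t,[1,99])).round(4),"n",m.sum())
w=(Z>.037)&(Z<.047)
line("pan back",w&(Y>.47)&(Y<.53)&(X>.46)&(X<.69))
line("pan +x wall",w&(Y>.3)&(Y<.47)&(X>.68)&(X<.73))
line("pan -x wall",w&(Y>.3)&(Y<.47)&(X>.41)&(X<.47))
line("scraper",(Z>.11)&(Z<.14)&(X<.6)&(abs(Y+.476)<.03))
line("tile",(Z>.09)&(Z<.12)&(X<.6)&(abs(Y+.406)<.03))
orange=(H[...,0]<22)&(H[...,1]>120)&(abs(Z-.06)<.012)
for n,m in (("c0",orange&(Y>-.21)&(Y<-.11)&(X>.53)&(X<.65)),("c1",orange&(Y<-.21)&(Y>-.31)&(X>.53)&(X<.65))):
    line(n,m&(abs(Z-.062)<.008))
top=(abs(Z-.08)<.01)&(X>.6)&(X<.76)&(Y<-.08)&(Y>-.35)&(H[...,2]<60)&((X<.72))
print("block rect",rect(onplane(s,top,.08)))
print("rack rect",rect(onplane(s,(abs(Z-.06)<.006)&(X<.6)&(Y<-.3)&(H[...,1]>100),.06)))
E
```

```text
cam x,y axes [ 0.006 -1.     0.013] [-0.984 -0.008 -0.18 ]
pan back ang 3.75 mid [0.5748 0.4996] len 0.2255 n 129
pan +x wall ang -85.13 mid [0.7055 0.385 ] len 0.165 n 103
pan -x wall ang -85.6 mid [0.4414 0.3841] len 0.1643 n 93
scraper ang 2.19 mid [ 0.4851 -0.4741] len 0.1116 n 218
tile ang 3.03 mid [ 0.4856 -0.4045] len 0.0881 n 179
c0 ang -5.14 mid [ 0.6007 -0.1578] len 0.0927 n 232
c1 ang -4.65 mid [ 0.5911 -0.257 ] len 0.0895 n 231
block rect [ 671.3 -213.1  197.3   72.4   85.7]
rack rect [ 481.  -428.   134.6   96.4    4.2]
```

```bash
cat >> h.py <<'E'
from station import env, optics, solve_ik
def rv(deg):  # tool down, jaws along y rotated by deg
    return (R.from_euler("z",deg,degrees=True)*R.from_euler("x",180,degrees=True)).as_rotvec()
POST=np.array([.672,-.2135]); PY=-4.6
def f2w(o,yaw,x,y):
    c,s_=np.cos(np.radians(yaw)),np.sin(np.radians(yaw)); return o+np.array([c*x-s_*y,s_*x+c*y])
def pw(x,y,z): return np.array([*f2w(POST,PY,x,y),z])   # post frame -> world
PAN=np.array([.584,.368]); PANY=94.4
SCR=np.array([.4851,-.4741]); SY=2.6
def st(): print("t",round(env.get_time(),1),"tcp",np.round(env.get_eef_pos(),4),"w",round(env.get_gripper_width(),4),"F",np.round(env.get_force(),1),"q",np.round(env.get_qpos(),2))
E
python3 - <<'E'
from h import *
st()
for n,p,ps in (("c0",pw(-66,0,0)*0+np.array([*f2w(POST,PY,-.066,.05),.032]),PY),("c1",np.array([*f2w(POST,PY,-.066,-.05),.032]),PY),("c0out",np.array([*f2w(POST,PY,-.16,.05),.16]),PY),("c1out",np.array([*f2w(POST,PY,-.16,-.05),.16]),PY),("scr",np.array([*SCR,.071]),SY),("pan",np.array([*PAN,.06]),4.4),("panback",np.array([*f2w(PAN,PANY,.1,0),.06]),4.4),("start",np.array([*f2w(PAN,PANY,-.38,0),.06]),4.4)):
    for k in (-180,-90,0,90,180):
        q=solve_ik(p,rv(ps+k)); print(n,k,None if q is None else np.round(q,2))
E
```

```text
t 0.1 tcp [0.2066 0.6156 0.2258] w 0.0916 F [ 1.  -0.2 -0.6] q [-0.98  0.5  -0.43  1.55  0.22  1.14 -0.21]
c0 -180 [ 0.23  0.67 -0.03  1.73  0.03  0.74  1.68]
c0 -90 [-0.58  1.24  1.35  1.76 -1.28  1.3  -2.12]
c0 0 [-0.05  0.7   0.36  1.75 -0.34  0.76 -1.17]
c0 90 [ 0.07  0.67  0.19  1.74 -0.17  0.74  0.27]
c0 180 [ 0.23  0.67 -0.03  1.73  0.03  0.74  1.68]
c1 -180 [ 0.36  0.7   0.01  1.67 -0.01  0.77  1.86]
c1 -90 [-0.4   1.26  1.35  1.7  -1.28  1.32 -2.  ]
c1 0 [-0.07  0.8   0.63  1.68 -0.59  0.86 -0.84]
c1 90 [ 0.09  0.74  0.39  1.68 -0.37  0.8   0.57]
c1 180 [ 0.36  0.7   0.01  1.67 -0.01  0.77  1.86]
c0out -180 [ 0.09  0.35  0.17  1.91 -0.07  0.88  1.79]
c0out -90 [-0.7   0.8   1.36  1.93 -0.86  1.17 -2.22]
c0out 0 [-0.17  0.38  0.49  1.92 -0.23  0.9  -1.21]
c0out 90 [-0.02  0.36  0.31  1.92 -0.14  0.89  0.28]
c0out 180 [ 0.09  0.35  0.17  1.91 -0.07  0.88  1.79]
c1out -180 [ 0.14  0.41  0.34  1.85 -0.17  0.91  2.05]
c1out -90 [-0.48  0.86  1.36  1.86 -0.91  1.22 -2.04]
c1out 0 [-0.15  0.48  0.72  1.86 -0.39  0.95 -0.9 ]
c1out 90 [ 0.02  0.43  0.5   1.85 -0.25  0.92  0.55]
c1out
[... 410 characters left out ...]
]
pan 0 [-0.75  0.72  0.22  1.57 -0.19  0.87 -1.96]
pan 90 [-0.53  0.72 -0.1   1.56  0.08  0.87 -0.59]
pan 180 [-0.35  0.75 -0.37  1.55  0.31  0.9   0.82]
panback -180 [-0.49  0.83 -0.37  1.39  0.33  0.98  0.71]
panback -90 [-0.31  0.91 -0.7   1.39  0.62  1.07  2.11]
panback 0 [-0.86  0.81  0.22  1.41 -0.2   0.95 -2.08]
panback 90 [-0.66  0.8  -0.09  1.4   0.08  0.95 -0.7 ]
panback 180 [-0.49  0.83 -0.37  1.39  0.33  0.98  0.71]
start -180 [ 0.13  0.61 -0.2   1.77  0.17  0.78  1.49]
start -90 [-0.84  1.16  1.35  1.8  -1.2   1.28 -2.21]
start 0 [-0.24  0.62  0.28  1.78 -0.23  0.77 -1.33]
start 90 [-0.1   0.6   0.1   1.78 -0.08  0.76  0.12]
start 180 [ 0.13  0.61 -0.2   1.77  0.17  0.78  1.49]
```

```bash
cat >> h.py <<'E'
def flip_a(y):
    P=lambda x,z:np.array([*f2w(POST,PY,x,y),z])
    env.move_to(P(-.066,.17),rv(PY)); env.command_gripper(.05)
    env.movel(P(-.066,.033)); env.command_gripper(0,30); st()
    env.movel(P(-.140,.033),max_speed=.1); st()
    env.movel(P(-.140,.15)); 
    env.move_to(P(-.140,.15),rv(PY+90)); env.move_to(P(-.140,.15),rv(PY+180)); st()
def snap(name,fn,box=None,f=1.5):
    s=optics.snapshot(name); im=s["image"][:,:,::-1]
    if box: im=im[box[1]:box[3],box[0]:box[2]]
    cv2.imwrite("pics/"+fn,cv2.resize(im,None,fx=f,fy=f)); return s
E
python3 - <<'E'
from h import *
flip_a(.05)
snap("side","s1.png",(200,80,400,280),3)
E
```

```text
t 5.6 tcp [ 0.6104 -0.1583  0.0334] w 0.0216 F [-0.6  0.1  2.4] q [-0.02  0.69  0.31  1.74 -0.29  0.76 -1.21]
t 6.5 tcp [ 0.5354 -0.1526  0.0333] w 0.0219 F [-5.1  0.1  9. ] q [-0.02  0.59  0.31  1.93 -0.28  0.66 -1.18]
t 10.0 tcp [ 0.5364 -0.1524  0.15  ] w 0.0212 F [ 0.7  0.5 -1.4] q [ 0.45  0.41 -0.28  1.86  0.14  0.89  1.6 ]
```

View pics/s1.png

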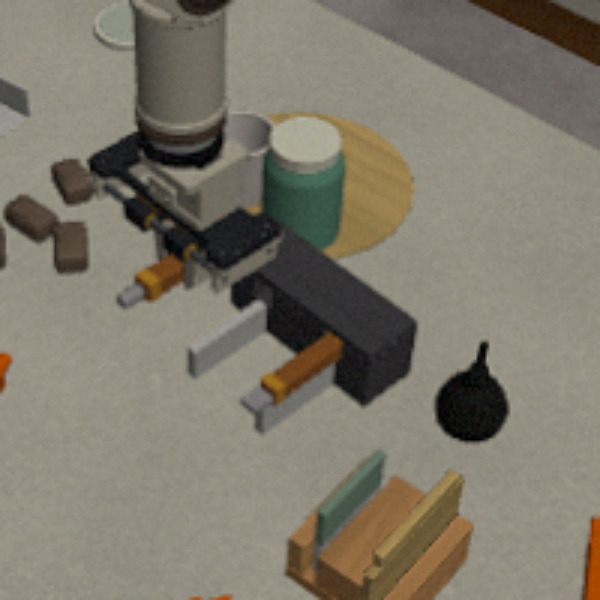

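The cutter is held level with its round nose at (130,295) facing out, and the socket and tongue at (225,335) are empty. I'll insert it now.

```bash
cat >> h.py <<'E'
def flip_b(y):
    P=lambda x,z:np.array([*f2w(POST,PY,x,y),z])
    env.movel(P(-.140,.045)); print("down contact",env.movel(P(-.140,.0335),max_speed=.04,contact_N=6)); st()
    z=max(env.get_eef_pos()[2],.0335)
    print("push",env.movel(P(-.080,z),max_speed=.08,contact_N=15)); st()
    print("push",env.movel(P(-.060,z),max_speed=.03,contact_N=15)); st()
    env.command_gripper(.05); env.movel(P(-.066,.16)); st()
E
python3 - <<'E'
from h import *
flip_b(.05)
snap("side","s2.png",(200,80,400,280),3)
E
```

```text
down contact False
t 11.4 tcp [ 0.5363 -0.1524  0.0334] w 0.0215 F [-0. -1. -1.] q [ 0.42  0.58 -0.24  1.92  0.21  0.67  1.54]
push False
t 12.3 tcp [ 0.5959 -0.1572  0.0334] w 0.0219 F [ 0.7  0.3 -0.6] q [ 0.39  0.66 -0.23  1.77  0.21  0.74  1.54]
push True
t 12.8 tcp [ 0.6072 -0.1583  0.0334] w 0.0217 F [-2.3 -0.1  4.6] q [ 0.38  0.68 -0.23  1.73  0.21  0.76  1.54]
t 14.4 tcp [ 0.6094 -0.1582  0.159 ] w 0.0504 F [-0.7 -0.4  0.5] q [ 0.41  0.52 -0.27  1.66  0.16  0.99  1.58]
```

View pics/s2.png

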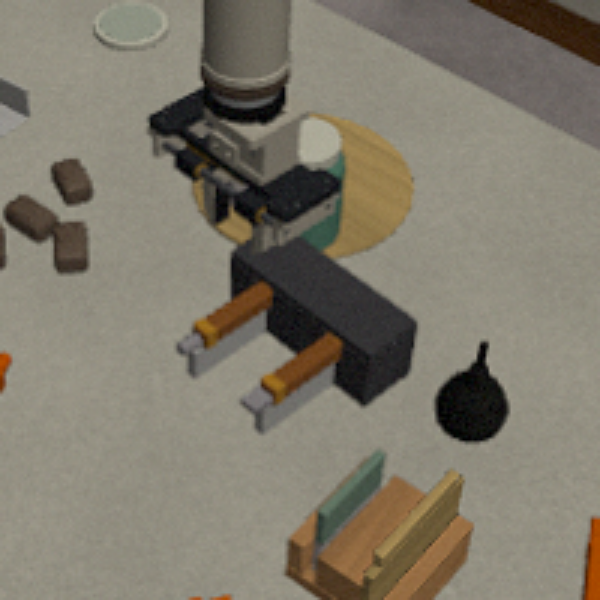

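Cutter0 now shows its nose out at (190,345) and sits as deep as its neighbour. I'll confirm with an end push, then start cutter1.

```bash
cat >> h.py <<'E'
def tap(y):
    P=lambda x,z:np.array([*f2w(POST,PY,x,y),z])
    k=R.from_rotvec(env.get_tool_rot()).as_rotvec()
    env.command_gripper(0,20); env.move_to(P(-.175,.16),k); env.movel(P(-.175,.040))
    print("tap",env.movel(P(-.140,.040),max_speed=.03,contact_N=15)); st()
    d=env.get_eef_pos()[:2]-POST; print("post x of TCP",d@[np.cos(np.radians(PY)),np.sin(np.radians(PY))])
    env.movel(P(-.180,.040)); env.movel(P(-.180,.16))
E
python3 - <<'E'
from h import *
tap(.05); flip_a(-.05)
snap("side","s3.png",(200,80,400,280),3)
E
```

```text
tap True
t 17.6 tcp [ 0.5181 -0.1509  0.0391] w 0.0002 F [ 0.3 -0.1 -0. ] q [ 0.42  0.56 -0.24  1.94  0.2   0.68  1.55]
post x of TCP -0.15843549763273845
t 23.7 tcp [ 0.6024 -0.258   0.0334] w 0.0218 F [-0.7  0.1  2.7] q [ 0.14  0.72  0.32  1.68 -0.3   0.79 -1.06]
t 24.6 tcp [ 0.5272 -0.2524  0.0333] w 0.0219 F [-5.1  1.4  9.8] q [ 0.16  0.63  0.32  1.86 -0.29  0.7  -1.01]
t 28.1 tcp [ 0.5284 -0.2521  0.1499] w 0.0216 F [ 0.8  0.6 -0.4] q [ 0.64  0.46 -0.3   1.79  0.17  0.92  1.75]
```

View pics/s3.png

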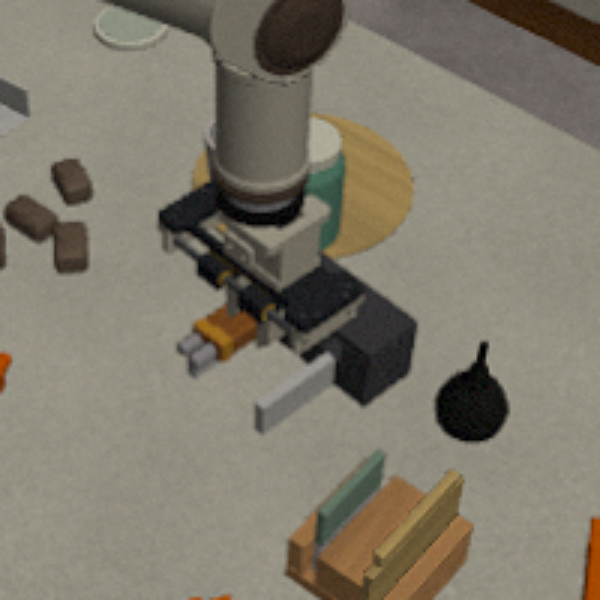

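Cutter1 is held with its nose out at (200,350). I'll insert it, end-push it, and check from above and the side.

```bash
python3 - <<'E'
from h import *
flip_b(-.05); tap(-.05)
env.move_to(np.array([*SCR,.2]),rv(SY)); env.command_gripper(.045)
s=snap("top","t4.png"); np.savez("t4.npz",**s); P=cloud(s); H=hsv(s)
# extents of the two cutters in post frame
c,sn=np.cos(np.radians(PY)),np.sin(np.radians(PY)); d=P[...,:2]-POST
px=d@[c,sn]; py=d@[-sn,c]
for y in (.05,-.05):
    m=(abs(py-y)<.016)&(px<-.035)&(px>-.2)&(P[...,2]>.045)&(P[...,2]<.075); print(y,"px min",np.percentile(px[m],[0,1,3,10]).round(4),"y ctr",np.median(py[m]).round(4))
    m2=m&(H[...,1]>120);print("wood",np.percentile(px[m2],[0,2,98]).round(4))
E
```

```text
down contact False
t 29.4 tcp [ 0.5284 -0.2521  0.0335] w 0.0218 F [ 0.4  0.4 -1.6] q [ 0.6   0.62 -0.26  1.85  0.23  0.7   1.7 ]
push False
t 30.3 tcp [ 0.5879 -0.2569  0.0334] w 0.0218 F [ 0.5  0.4 -1. ] q [ 0.55  0.7  -0.26  1.7   0.23  0.78  1.68]
push True
t 30.8 tcp [ 0.6003 -0.2581  0.0334] w 0.0218 F [-1.3  0.4  5.1] q [ 0.54  0.71 -0.25  1.66  0.23  0.8   1.68]
t 32.5 tcp [ 0.6013 -0.2578  0.1589] w 0.0501 F [-0.2  0.7 -0.8] q [ 0.57  0.56 -0.29  1.59  0.18  1.02  1.72]
tap True
t 35.6 tcp [ 0.5107 -0.2506  0.0391] w 0.0004 F [ 0.2 -0.8 -0.5] q [ 0.61  0.6  -0.26  1.87  0.23  0.72  1.71]
post x of TCP -0.15785319391188607
0.05 px min [-0.1465 -0.1457 -0.143  -0.133 ] y ctr 0.0485
wood [-0.1219 -0.1212 -0.037 ]
-0.05 px min [-0.1466 -0.1458 -0.1429 -0.1325] y ctr -0.0508
wood [-0.1217 -0.1203 -0.0374]
```

View pics/t4.png

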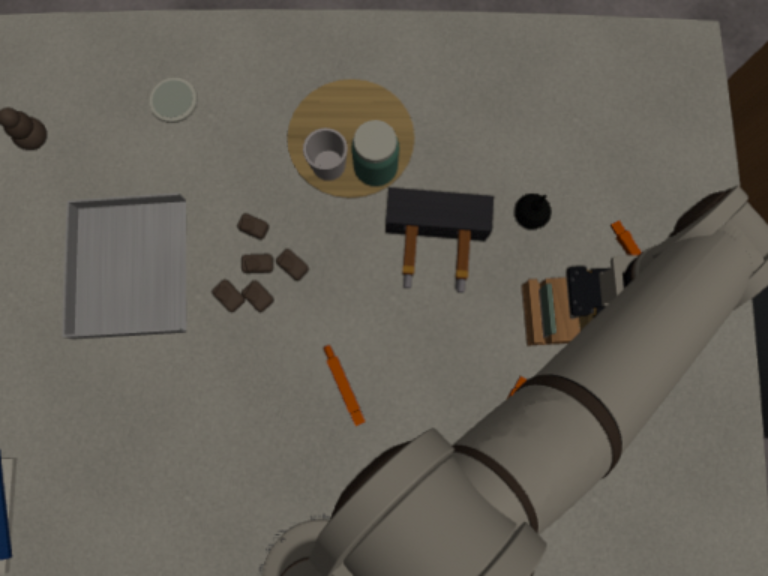

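Top view: both cutters have the nose out at (407,283) and (461,286), 146 mm before the block origin, which is fully home. One offcut has been nudged, from (215,300) to (228,295). Next is the scraper.

```bash
cat >> h.py <<'E'
def panf(xy):
    c,s_=np.cos(np.radians(PANY)),np.sin(np.radians(PANY)); d=np.asarray(xy)-PAN; return np.stack([d@[c,s_],d@[-s_,c]],-1)
def listscraps(s):
    m,P=scraps(s)
    for b in blobs(m,40):
        q=panf(P[b][:,:2]); print("scrap pan-frame ctr",q.mean(0).round(3),"x",q[:,0].min().round(3),q[:,0].max().round(3),"y",q[:,1].min().round(3),q[:,1].max().round(3),b.sum())
E
python3 - <<'E'
from h import *
listscraps(dict(np.load("t4.npz")))
print("hit",env.movel([*SCR,.071],max_speed=.1,contact_N=8)); st()
env.command_gripper(0,50); st()
env.movel([*SCR,.14],max_speed=.08); st()
env.movel([*SCR,.19]); st()
snap("side","s5.png",(260,130,460,330),3)
E
```

```text
scrap pan-frame ctr [-0.384 -0.143] x -0.412 -0.35 y -0.157 -0.136 54
scrap pan-frame ctr [ 0.088 -0.042] x -0.09 0.136 y -0.124 0.136 613
scrap pan-frame ctr [-0.228 -0.05 ] x -0.256 -0.197 y -0.078 -0.027 242
scrap pan-frame ctr [-0.302  0.029] x -0.331 -0.272 y -0.0 0.058 259
scrap pan-frame ctr [-0.234  0.023] x -0.263 -0.204 y 0.005 0.038 232
scrap pan-frame ctr [-0.204  0.083] x -0.26 -0.146 y 0.049 0.114 554
scrap pan-frame ctr [0.024 0.143] x -0.088 0.135 y 0.14 0.143 125
hit False
t 41.3 tcp [ 0.4856 -0.4746  0.0719] w 0.0449 F [ 0.  -0.4 -0.2] q [ 0.51  0.7   0.33  1.6  -0.27  0.88 -0.59]
t 42.0 tcp [ 0.485  -0.4753  0.0712] w 0.0097 F [ 1.1 -3.6 -1.7] q [ 0.51  0.7   0.33  1.6  -0.27  0.88 -0.59]
t 43.0 tcp [ 0.4849 -0.4734  0.1393] w 0.0098 F [ 0.4 -0.8 -0.8] q [ 0.49  0.62  0.35  1.57 -0.24  1.   -0.61]
t 43.5 tcp [ 0.4851 -0.474   0.1898] w 0.0097 F [ 0.7  0.8 -1.9] q [ 0.48  0.57  0.37  1.53 -0.22  1.08 -0.62]
```

View pics/s5.png

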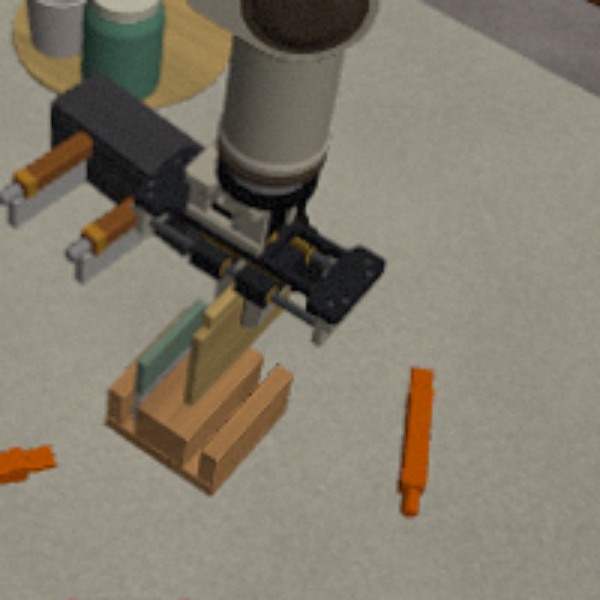

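The scraper is clear of the rack and held upright, with its lower corner at (190,400); the tile is undisturbed at (170,350). In the pan frame the offcuts span y from −0.078 to +0.114 m, so I'll sweep in two lanes.

```bash
cat >> h.py <<'E'
def lane(y,x0=-.375,x1=.02,z=.058,v=.12):
    P=lambda x,z:[*f2w(PAN,PANY,x,y),z]
    env.move_to(P(x0,.19),rv(PANY-90)); env.movel(P(x0,.085),max_speed=.25)
    if env.movel(P(x0,z),max_speed=.04,contact_N=6): print("touch",env.get_eef_pos()[2]); z=env.get_eef_pos()[2]+.0015
    env.movel(P(x1,z),max_speed=v); st(); env.movel(P(x1-.015,z+.002)); env.movel(P(x1-.015,.19),max_speed=.25)
E
python3 - <<'E'
from h import *
lane(.045)
env.move_to([*f2w(PAN,PANY,-.38,-.055),.19],rv(PANY-90))
s=snap("top","t6.png"); listscraps(s)
E
```

```text
t 50.1 tcp [0.5377 0.3842 0.058 ] w 0.0099 F [-0.8 -2.6  0. ] q [-0.83  0.68  0.23  1.65 -0.2   0.83 -2.  ]
scrap pan-frame ctr [ 0.087 -0.042] x -0.09 0.137 y -0.124 0.135 603
scrap pan-frame ctr [0.065 0.054] x 0.023 0.114 y -0.023 0.13 1062
scrap pan-frame ctr [0.074 0.143] x 0.01 0.134 y 0.142 0.143 65
```

View pics/t6.png

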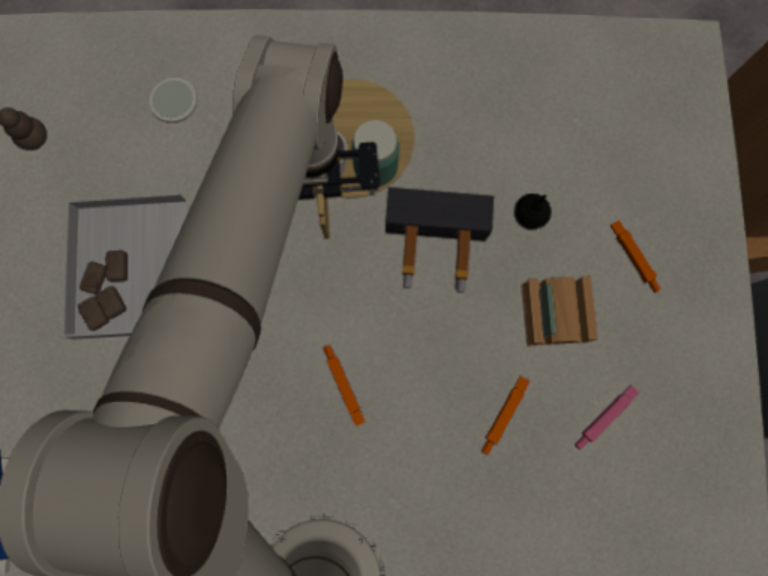

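Four offcuts are in the pan, at (93–117, 250–315). The fifth is hidden by the arm. The pot's round board reaches towards that lane, so I'll move aside and measure both before sweeping.

```bash
python3 - <<'E'
from h import *
env.move_to([.5,-.15,.22],rv(4))
s=snap("top","t7.png"); listscraps(s)
H=hsv(s); P=cloud(s); m=(H[...,0]>12)&(H[...,0]<28)&(H[...,1]>60)&(H[...,2]>70)&(P[...,0]>.65)&(abs(P[...,1])<.2)
c,r=cv2.minEnclosingCircle(P[m][:,:2].astype(np.float32)); print("round board",c,r,"z",np.median(P[m][:,2]),"pan",panf([c]))
print(panf(P[m][:,:2])[:,0].max())
E
```

```text
scrap pan-frame ctr [-0.384 -0.144] x -0.415 -0.35 y -0.164 -0.138 52
scrap pan-frame ctr [ 0.077 -0.009] x -0.09 0.137 y -0.125 0.144 777
scrap pan-frame ctr [-0.216 -0.056] x -0.241 -0.19 y -0.088 -0.028 235
scrap pan-frame ctr [0.065 0.054] x 0.022 0.118 y -0.021 0.128 1062
round board (0.8504372239112854, -0.040315695106983185) 0.1326451599597931 z 0.0057039488367359725 pan [[-0.42755309 -0.23432638]]
-0.2978617116494938
```

View pics/t7.png

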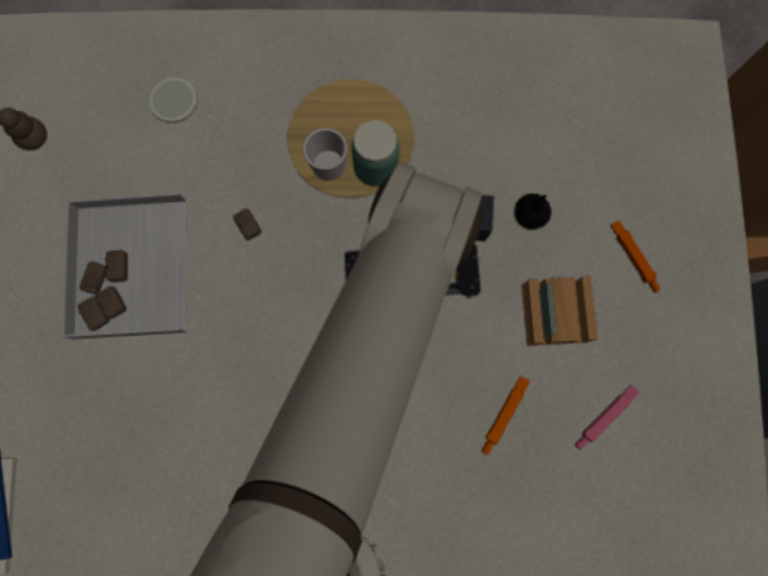

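The remaining offcut is at (247,224), pan frame (−0.216, −0.056). The round board stays behind pan x = −0.298, so starting the sweep at −0.28 clears it.

```bash
python3 - <<'E'
from h import *
lane(-.05,x0=-.28,x1=.005)
env.move_to([.5,-.15,.22],rv(4))
s=snap("top","t8.png"); listscraps(s)
snap("side","s8.png",(190,80,390,280),3)
st()
E
```

```text
t 58.5 tcp [0.6333 0.3761 0.0578] w 0.0096 F [-3.5 -2.3 -2.2] q [-0.73  0.8   0.26  1.43 -0.23  0.94 -1.91]
scrap pan-frame ctr [-0.383 -0.144] x -0.415 -0.35 y -0.163 -0.136 54
scrap pan-frame ctr [ 0.078 -0.009] x -0.09 0.136 y -0.125 0.144 769
scrap pan-frame ctr [ 0.023 -0.07 ] x 0.008 0.043 y -0.1 -0.043 231
scrap pan-frame ctr [0.065 0.054] x 0.022 0.117 y -0.022 0.13 1060
t 61.4 tcp [ 0.5007 -0.1489  0.2199] w 0.0098 F [ 0.4  0.9 -1. ] q [-0.2   0.27  0.52  1.9  -0.16  1.01 -1.11]
```

View pics/t8.png

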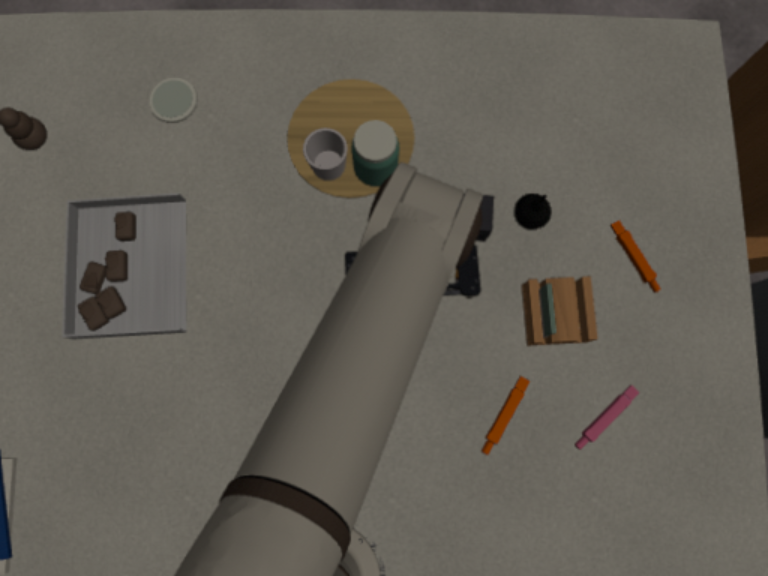

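View pics/s8.png

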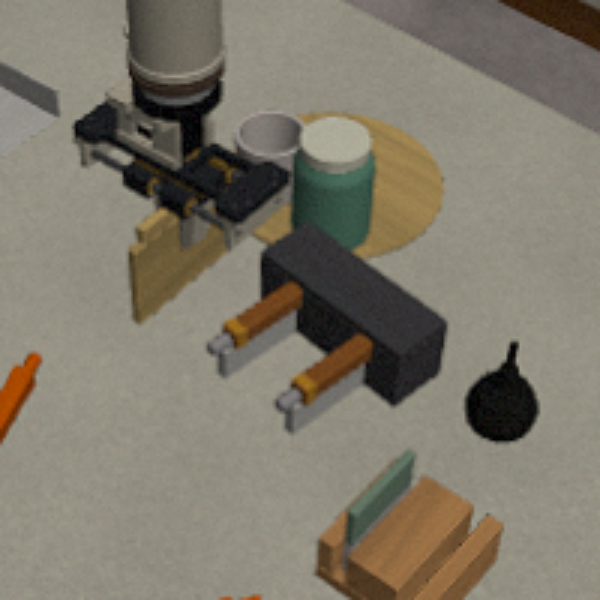

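All five offcuts are in the pan, from (93,312) to (125,226), and the bench in front is clear. The scraper is held upright and the tile is unmoved. Next I'll measure the empty slot and stand the scraper back.

```bash
python3 - <<'E'
from h import *
s=optics.snapshot("top"); P=cloud(s); q=P.reshape(-1,3)
c,sn=np.cos(np.radians(SY)),np.sin(np.radians(SY))
d=q[:,:2]-SCR; x=d@[c,sn]; y=d@[-sn,c]
m=(abs(x)<.062)&(abs(y)<.045)
for x0,x1 in ((-.055,-.015),(-.02,.02),(.015,.055)):
    k=m&(x>x0)&(x<x1)
    for a in np.arange(-.020,.0201,.002):
        j=k&(abs(y-a)<.001); print(round(a*1000),(q[j,2].mean()*1000).round() if j.any() else None,end=" | ")
    print()
# rack side outer faces at z~.06
t=m*0; k=(abs(x)<.05)&(abs(q[:,2]-.06)<.006)&(y>-.06)&(y<.13)
print("wood top y range",np.percentile(y[k],[0.5,99.5]))
# held board: pose
b=(P[...,2]>.09)&(P[...,2]<.2)
E
```

```text
-20 53.0 | -18 57.0 | -16 60.0 | -14 42.0 | -12 36.0 | -10 49.0 | -8 30.0 | -6 None | -4 9.0 | -2 -2.0 | 0 5.0 | 2 46.0 | 4 50.0 | 6 57.0 | 8 50.0 | 10 58.0 | 12 47.0 | 14 55.0 | 16 50.0 | 18 61.0 | 20 55.0 | 
-20 61.0 | -18 60.0 | -16 61.0 | -14 55.0 | -12 39.0 | -10 44.0 | -8 30.0 | -6 None | -4 None | -2 None | 0 None | 2 55.0 | 4 59.0 | 6 59.0 | 8 59.0 | 10 59.0 | 12 60.0 | 14 58.0 | 16 59.0 | 18 59.0 | 20 60.0 | 
-20 60.0 | -18 61.0 | -16 60.0 | -14 61.0 | -12 45.0 | -10 37.0 | -8 42.0 | -6 None | -4 None | -2 None | 0 None | 2 None | 4 58.0 | 6 59.0 | 8 59.0 | 10 60.0 | 12 62.0 | 14 59.0 | 16 60.0 | 18 59.0 | 20 60.0 | 
wood top y range [-0.02588491  0.09287642]
```

```bash
python3 - <<'E'
from h import *
YW=3.6; out=[]
c,sn=np.cos(np.radians(YW)),np.sin(np.radians(YW))
xs=np.arange(-.09,.0901,.0005); ys=np.arange(.11,-.0501,-.0005)
gx,gy=np.meshgrid(xs,ys)
for n in ("top","side"):
    s=optics.snapshot(n); 
    W=np.stack([SCR[0]+c*gx-sn*gy,SCR[1]+sn*gx+c*gy,np.full(gx.shape,.06)],-1).reshape(-1,3)
    Rw=R.from_rotvec(s["orientation"]).as_matrix()
    uv,_=cv2.projectPoints(W,cv2.Rodrigues(Rw.T)[0],-Rw.T@s["xyz"],s["mtx"],s["dist_coeffs"])
    uv=uv.reshape(*gx.shape,2).astype(np.float32)
    im=cv2.remap(s["image"],uv[...,0],uv[...,1],cv2.INTER_CUBIC); out.append(im)
    g=im[...,0].astype(float)
    for a,b in ((-.05,-.02),(.02,.05)):
        k=(xs>a)&(xs<b); pr=g[:,k].mean(1); print(n,a,[(round(y*1000,1),int(v)) for y,v in zip(ys[::3],pr[::3]) if -.032<y<.014])
im=np.vstack(out); 
for i,y in enumerate(ys):
    pass
cv2.imwrite("pics/rect.png",im[:,:,::-1]); print(im.shape)
E
```

```text
top -0.05 [(np.float64(14.0), 111), (np.float64(12.5), 111), (np.float64(11.0), 110), (np.float64(9.5), 109), (np.float64(8.0), 108), (np.float64(6.5), 103), (np.float64(5.0), 91), (np.float64(3.5), 72), (np.float64(2.0), 55), (np.float64(0.5), 46), (np.float64(-1.0), 45), (np.float64(-2.5), 45), (np.float64(-4.0), 44), (np.float64(-5.5), 43), (np.float64(-7.0), 44), (np.float64(-8.5), 55), (np.float64(-10.0), 74), (np.float64(-11.5), 93), (np.float64(-13.0), 104), (np.float64(-14.5), 109), (np.float64(-16.0), 108), (np.float64(-17.5), 107), (np.float64(-19.0), 107), (np.float64(-20.5), 106), (np.float64(-22.0), 107), (np.float64(-23.5), 107), (np.float64(-25.0), 107), (np.float64(-26.5), 105), (np.float64(-28.0), 104), (np.float64(-29.5), 104), (np.float64(-31.0), 105)]
top 0.02 [(np.float64(14.0), 112), (np.float64(12.5), 112), (np.float64(11.0), 110), (np.float64(9.5), 110), (np.float64(8.0), 109), (np.float64(6.5), 105), (np.float64(5.0), 95), (np.float64(3.5), 75), (np.float64(2.0), 56), (np.float64(0.5), 47), (np.float64(-1.0), 46), (np.float64(-2.5), 45), (np.float64(-4.0), 45
[... 1365 characters left out ...]
), (np.float64(8.0), 160), (np.float64(6.5), 157), (np.float64(5.0), 131), (np.float64(3.5), 113), (np.float64(2.0), 109), (np.float64(0.5), 107), (np.float64(-1.0), 106), (np.float64(-2.5), 106), (np.float64(-4.0), 107), (np.float64(-5.5), 115), (np.float64(-7.0), 119), (np.float64(-8.5), 116), (np.float64(-10.0), 136), (np.float64(-11.5), 162), (np.float64(-13.0), 161), (np.float64(-14.5), 154), (np.float64(-16.0), 150), (np.float64(-17.5), 149), (np.float64(-19.0), 151), (np.float64(-20.5), 152), (np.float64(-22.0), 152), (np.float64(-23.5), 154), (np.float64(-25.0), 156), (np.float64(-26.5), 143), (np.float64(-28.0), 118), (np.float64(-29.5), 111), (np.float64(-31.0), 116)]
(642, 361, 3)
```

View pics/rect.png

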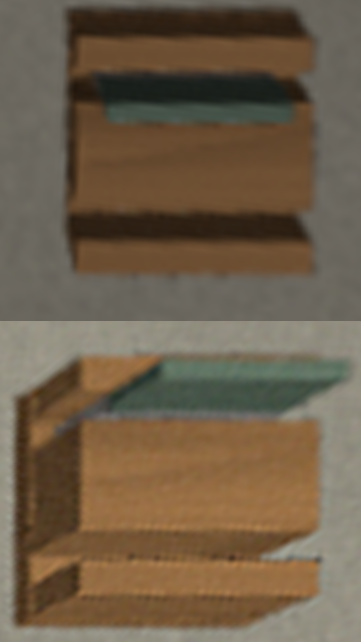

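The rectified views (rows 210–240 in the upper one, 535–560 in the lower) put the empty slot's edges at about +4 and −10 mm. That gives a centre about 3 mm towards −y of my first estimate and a yaw of 3.6°. I'll insert there with contact sensing.

```bash
python3 - <<'E'
from h import *
T=f2w(SCR,3.6,0,-.003)
env.move_to([*T,.20],rv(3.6)); env.movel([*T,.13]); 
hit=env.movel([*T,.100],max_speed=.04,contact_N=6); print("hit",hit); st()
if not hit:
    print("hit2",env.movel([*T,.0725],max_speed=.04,contact_N=8)); st()
snap("side","s9.png",(260,130,460,330),3)
E
```

```text
hit False
t 64.3 tcp [ 0.4853 -0.4773  0.1001] w 0.0099 F [ 0.6  0.4 -1.4] q [ 0.36  0.72  0.57  1.59 -0.44  0.97 -0.44]
hit2 False
t 65.2 tcp [ 0.4853 -0.4773  0.0726] w 0.0095 F [ 0.7 -0.3 -1.1] q [ 0.37  0.75  0.55  1.6  -0.46  0.92 -0.43]
```

View pics/s9.png

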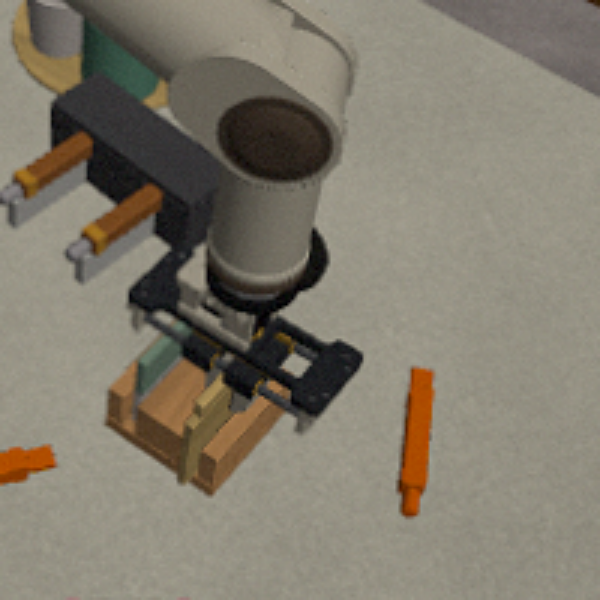

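The board is in its slot, lower end at (185,480). I'll lower it to floor contact, release, retreat and check everything.

```bash
python3 - <<'E'
from h import *
T=f2w(SCR,3.6,0,-.003)
print("floor",env.movel([*T,.068],max_speed=.02,contact_N=5)); st()
env.command_gripper(.035); env.movel([*T,.2]); 
env.move_to([.35,.2,.35],rv(0)); st()
s=snap("top","t10.png"); listscraps(s); P=cloud(s)
m=(P[...,2]>.11)&(P[...,2]<.14)&(P[...,0]>.38)&(P[...,0]<.6)&(P[...,1]<-.44)&(P[...,1]>-.51); q=P[m]
print("scraper top z",np.percentile(q[:,2],[50,95]),"ctr",q.mean(0)); 
c,sn=np.cos(np.radians(PY)),np.sin(np.radians(PY)); d=P[...,:2]-POST; px=d@[c,sn]; py=d@[-sn,c]
for y in (.05,-.05):
    m=(abs(py-y)<.016)&(px<-.035)&(px>-.2)&(P[...,2]>.045)&(P[...,2]<.075); print(y,"px min",np.percentile(px[m],[0,1,3]).round(4))
snap("side","s10.png",(170,80,420,330),2.4)
E
```

```text
floor True
t 65.4 tcp [ 0.4859 -0.4777  0.071 ] w 0.0096 F [-0.9 -0.3  4.6] q [ 0.37  0.75  0.55  1.6  -0.46  0.92 -0.43]
t 69.6 tcp [0.3505 0.1995 0.3498] w 0.0348 F [-0.3  0.9 -0.4] q [-0.65 -0.1   0.06  1.96  0.01  1.28 -2.16]
scrap pan-frame ctr [-0.384 -0.143] x -0.415 -0.351 y -0.164 -0.136 58
scrap pan-frame ctr [ 0.084 -0.049] x -0.09 0.137 y -0.126 0.12 606
scrap pan-frame ctr [ 0.023 -0.07 ] x 0.008 0.043 y -0.1 -0.043 237
scrap pan-frame ctr [0.065 0.054] x 0.023 0.115 y -0.021 0.128 1065
scrap pan-frame ctr [-0.018  0.143] x -0.089 0.052 y 0.14 0.143 78
scraper top z [0.1237497  0.12758425] ctr [ 0.48312671 -0.47556519  0.1224111 ]
0.05 px min [-0.1468 -0.1459 -0.1433]
-0.05 px min [-0.1458 -0.1454 -0.1426]
```

View pics/t10.png

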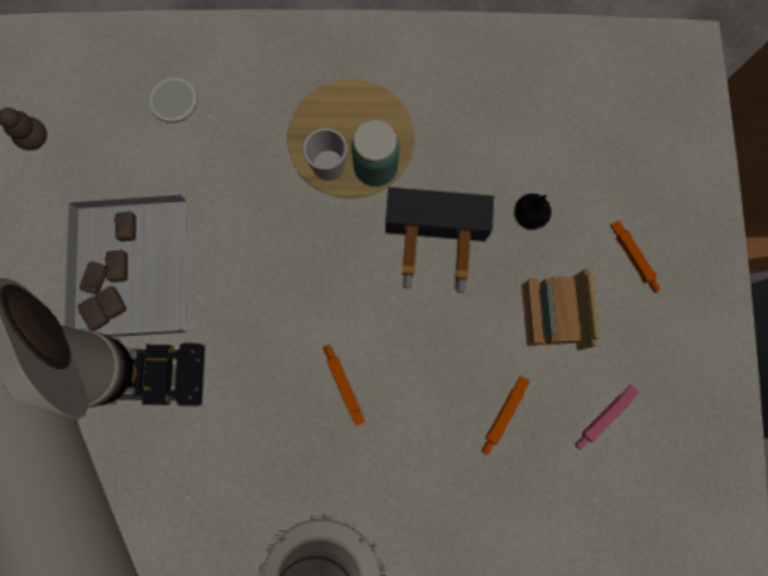

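View pics/s10.png

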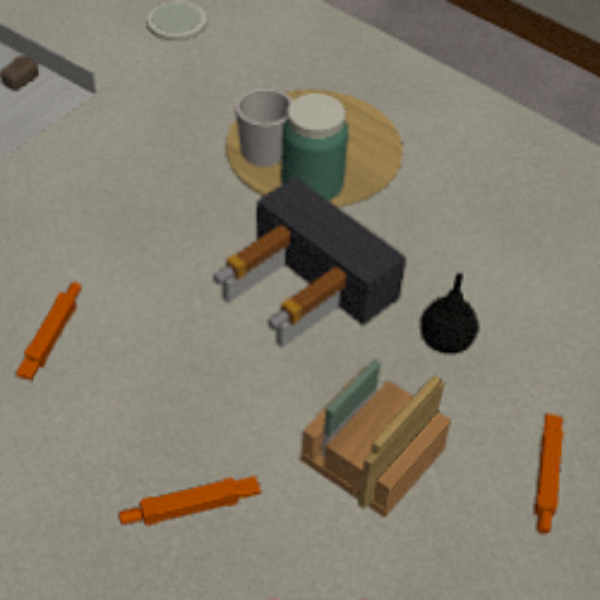

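Both views confirm the result. The offcuts are in the pan at (93–125, 226–312), the noses face out at (407,283) and (461,286), and the scraper is back in its slot at (592,308). The bystanders are unmoved. Handing in.

```bash
python3 -c "
from station import env
env.sign_off(); print(env.get_time())"
```

```text
the job is handed in; nothing more can be done
the job is handed in; nothing more can be done
```

The job is done and handed in, with the arm clear of everything at about 70 s of the 208 s allowed.

- **Cutters:** both are turned end for end in their own sockets, nose out. Each was pushed home until it met resistance, and the nose tips measure about 146 mm before the block origin, against 145–146 mm expected.
- **Offcuts:** all five that were present are inside the pan after two sweeps with the scraper. One had been knocked aside by a few centimetres before the first sweep, and I re-measured the last one before sweeping it.
- **Scraper:** it stands on the floor of its own slot, top at about 124 mm against 125 mm nominal. It may lean slightly, as it did at the start.
- **Everything else:** in the last pictures the tile, pot, glaze jar, bulb and look-alikes look unmoved.

Two readings disagreed along the way. My first estimate of the scraper slot was about 3 mm off, because the board was leaning in it. I measured the empty slot in both views and corrected this before putting the scraper back. The other is in my offcut finder's output: it also picked up some pan-wall pixels and a patch by the pot's board, which the pictures show are not offcuts.

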